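Put the spent battery packs away and log the bin

ROBOT

A 6-joint arm with a two-finger parallel gripper is mounted at the origin on the work surface. World frame = base frame: x ahead of the robot, y to its left, z up, the work surface at z = 0. Lengths are in m, angles in degrees, forces in N, time in s.
With the tool pointing down it reaches from about 0.325 to 0.85 m from the base axis. Payload 15.5 kg.
Tool frame: the origin (TCP) lies midway between the tips of the shut fingers; the grasp point (between the pads) lies 19 mm behind it; y points along the fingers, x is the direction in which the jaws open and shut, and the axes are right-handed (so a half turn about y gives the same grasp; the last joint's range is limited). The gripper opens to 91 mm and grips with 3 to 60 N. Pads are 32 mm wide; open, the fingers measure 118 mm over their backs; the gripper's body (76 mm by 178 mm) begins 60 mm behind the grasp point.
Start: joints at [-77.55, 28.281, 77.091, -0, 74.628, -5.472], TCP at [0.192, -0.595, 0.214] pointing down, gripper open.
Joint ranges: [-166.48, 166.48], [-47.26, 123.95], [12.59, 153.08], [-70.14, 250.14], [6.76, 159.57], [-176.63, 176.63]. Speed limits (degrees/s): [108.29, 108.29, 147.25, 172.46, 172.46, 172.46].

INTERFACE

Orientations are given as a 3x3 rotation matrix whose columns are the frame's x, y, z axes.
In Python, from bench import ctrl gives the robot as it stands. The module is installed in compiled form; this text tells all that it offers. Calls block until the motion is done:
- ctrl.goto(position, orientation): joint-space move of the TCP to a pose.
- ctrl.move_l(position, vel=0.15, ori=None, contact_N=None): straight line of the TCP; ori=None keeps the orientation; vel is the mean speed in m/s. With contact_N (N) it stops when the force on the tool has changed by that much, and returns True; else False.
- ctrl.movej(angles): joint-space move.
- ctrl.command_gripper(opening): opening from 0.0 (shut) to 1.0 (fully open); the grip force is fixed at half the most; returns when the fingers have stopped.
- ctrl.sleep(seconds).
- ctrl.ik(position, orientation): joint angles nearest the present ones, or None.
- ctrl.read_camera(name): name is "side" or "top"; returns the picture (420x560x3 uint8, blue, green, red); there is no depth.
- ctrl.camera_params(name): a dict with "fx", "fy", "cx", "cy" (pixels), "pose" (4x4, takes a point from camera to world coordinates). Camera axes: x right, y up, looking along -z (the intrinsics and any distortion apply to the point x, -y, -z); pixel columns grow to the right and rows downward; lengths in m; the calibration is good to about 2 mm. A picture is of the moment at which its call begins. camera_params takes no time and is no camera call.
A pose or a line that the arm cannot do raises ctrl.MotionError and nothing moves.
- ctrl.sign_off(): hands the job in, once; it reports no verdict.
Readings, each from a call of its own:
- ctrl.current_t(): time.
- ctrl.current_q(): joint angles.
- ctrl.current_dq(): joint speeds.
- ctrl.current_effort(): joint torques, N m.
- ctrl.current_tool_pos(): TCP position.
- ctrl.current_eef_rot(): TCP orientation.
- ctrl.current_contact_force(): force on the tool from outside, world axes, zero at the start.
- ctrl.current_wrist_torque(): the same for the moment, N m.
- ctrl.current_grip_width(): opening from 0.0 (shut) to 1.0 (fully open).
Only numpy, scipy, OpenCV 4.12 (cv2) and the standard library are available. Lean on these libraries where they do the work, as an engineer would, in place of code of your own. Each camera call takes 0.05 s, during which the arm holds its last target. There are 200 camera calls.

TASK

Slide the yellow collection bin's gate open, put every spent battery pack lying on the blue mat into the bin (leave the two good ones on charge in the charger), then push the gate shut until its red spring catch clicks down behind the gate's strike bar. After that take the hand scanner from its dock, aim it at the middle of the barcode label on the bin's side from about a hand's width away, hold it steady for a good second, and lay it back in its dock, right way up.

Things in the scene. Friction and masses are not known exactly. Their poses are not given: they have to be found in the camera images.
- bin: Yellow steel collection bin fixed to the bench: 300 mm long (own x, -155 to +145 mm), 170 mm wide (y), flat deck 105 mm high, 4 mm walls. Origin on the bench below the middle of the shut gate's grip; +x is the way the gate shuts, z up. Throat in the deck: x -10 to +95, y -52 to +52 mm. Runners 10 mm high at y = +-61.5 mm. Red catch on the deck at x 95 to 155 mm, up to 24 mm above the deck.
- throat (a point): Centre of the loading throat (105 mm along the bin's x by 104 mm along its y), at deck height (105 mm above the bench).
- gate (a joint): How far the gate is open, in m: 0 = fully shut, 0.125 = fully open (throat clear). Sliding takes about 5 N, and some 5 N more over the last 15 mm, where the strike bar lifts the catch. It stays where it is left; at the start it is 30 to 70 mm open.
- gate_grip (a point): Middle of the top edge of the gate's black upright grip: 12 mm thick along the bin's x, 64 mm wide along its y, 34 mm tall, top 38.5 mm above the deck. It rises from the gate's 4 mm plate, which reaches 18 mm behind and 117 mm ahead (bin +x) of it. It moves with the gate: bin x = -(gate opening), y = 0. Push it from behind with closed fingers, or pinch it from above.
- catch (a joint): Angle of the red sprung catch, in rad: 0 = down (rest). The gate's 6 mm strike bar lifts it to about 0.2 as it passes under, and it snaps back to 0 behind the bar when the gate is within 3 mm of fully shut; the gate is then locked and cannot be drawn open again by its grip.
- label: White barcode label 74 x 38 mm on a sloped aluminium holder on the bin's -y side. Origin at the label's centre, 60 mm above the bench; its x runs along the bin's x, its z is the label's outward normal, which points to the bin's -y and 35 degrees upward from level.
- scanner: Straight hand-held barcode scanner, 130 long (its x) x 40 wide (y) x 30 mm tall (z), about 150 g, black with a yellow nose, blue trigger button on top. Origin at the centre of its underside; +x points out of its dark red window. At the start it lies in its dock. It reads by itself, no button to press.
- scanner_window (a point): Centre of the scanner's window at the nose: 65 mm ahead of the scanner's origin, 15 mm above its underside; axes as the scanner's, the beam leaves along +x. It reads a label 30 to 130 mm in front of it when the beam passes within about 18 mm of the label's centre, not more than 50 degrees from square to it (so it may be held level), and held still.
- dock: Charging dock fixed to the bench: black foot 130 x 84 x 6 mm, pedestal 36 mm wide, top 26 mm above the bench, and four flared lugs at x = +-46 mm, up to 11 mm above the pedestal, 45 mm or more apart, between which the scanner lies flat on the pedestal. No lugs in the middle 78 mm: fingers can straddle there. Origin on the bench below the docked scanner's origin; x runs along the scanner.
- pack1: A spent two-cell battery pack in red shrink wrap, 65 x 37 x 19 mm (its own x, y, z), about 95 g, lying flat on the mat; flat pale paper tag on top. Origin at its centre. None if it is absent in this start (3 to 5 of the five are present).
- pack2: A spent two-cell battery pack in green shrink wrap, 65 x 37 x 19 mm (its own x, y, z), about 95 g, lying flat on the mat; flat pale paper tag on top. Origin at its centre. None if it is absent in this start (3 to 5 of the five are present).
- pack3: A spent two-cell battery pack in red shrink wrap, 65 x 37 x 19 mm (its own x, y, z), about 95 g, lying flat on the mat; flat pale paper tag on top. Origin at its centre. None if it is absent in this start (3 to 5 of the five are present).
- pack4: A spent two-cell battery pack in purple shrink wrap, 65 x 37 x 19 mm (its own x, y, z), about 95 g, lying flat on the mat; flat pale paper tag on top. Origin at its centre. None if it is absent in this start (3 to 5 of the five are present).
- pack5: A spent two-cell battery pack in green shrink wrap, 65 x 37 x 19 mm (its own x, y, z), about 95 g, lying flat on the mat; flat pale paper tag on top. Origin at its centre. None if it is absent in this start (3 to 5 of the five are present).
- good_pack1: A good battery pack, same size as the spent ones but with a pale green tag, lying in a bay of the black charger beyond the mat's middle; leave it there. Origin at its centre.
- good_pack2: A good battery pack, same size as the spent ones but with a pale green tag, lying in a bay of the black charger beyond the mat's middle; leave it there. Origin at its centre.
Mind the look-alikes: they are no part of the job. What is shaped like the dock but green or white is not meant.

How it is judged:
By the outcome, as a careful person would: the job done as asked, in the order asked, and still so for the second after the job is handed in, with the robot touching nothing.
Of pack1, pack2, pack3, pack4, pack5 only 3 to 5 are there at a start; the rules pass over those that are not, and their reading is None.
At some moment in a run one of pack1, pack2, pack3, pack4, pack5 may be knocked a few centimetres aside while the robot is not near it.
Once in a run the grip may slacken for a moment while it holds something.
It also fails if it takes over 210 s, if anything falls off the work surface, if the arm or the gripper's body presses on something with over 40 N, if the wrist force passes 120 N, or if a joint passes its speed limit or range.

## Working session

There is one attempt and no reset: what is moved stays moved. The work goes in short steps, each a Python script; the robot and the scene stay as the last script left them, time stands still between calls to the robot, and variables do not carry over. Pictures are saved under pics/ and viewed, about 12 in all and at most 16, crops included, and the job is handed in when it is done.

```bash
mkdir -p pics; python3 - <<'E'
from bench import ctrl
import cv2,numpy as np
for n in("top","side"):
    im=ctrl.read_camera(n); cv2.imwrite(f"pics/{n}0.png",im)
    p=ctrl.camera_params(n); print(n,{k:(np.round(v,4).tolist() if not isinstance(v,str) else v) for k,v in p.items()})
print(ctrl.current_t(),ctrl.current_eef_rot().round(3) if hasattr(ctrl.current_eef_rot(),'round') else ctrl.current_eef_rot())
E
```

```text
top {'fx': 380.6309, 'fy': 380.6309, 'cx': 275.7198, 'cy': 209.5713, 'pose': [[0.0013, 0.9929, -0.1191, 0.4574], [-0.9999, -0.0001, -0.0118, -0.101], [-0.0117, 0.1191, 0.9928, 1.083], [0.0, 0.0, 0.0, 1.0]]}
side {'fx': 468.3154, 'fy': 468.3154, 'cx': 280.7139, 'cy': 213.1575, 'pose': [[-0.9917, 0.0726, -0.1058, 0.4228], [-0.1282, -0.5241, 0.842, 1.2063], [0.0057, 0.8486, 0.529, 0.9128], [0.0, 0.0, 0.0, 1.0]]}
0.1 [[ 0.308 -0.     0.951]
 [-0.951  0.001  0.308]
 [-0.001 -1.     0.   ]]
```

View pics/top0.png

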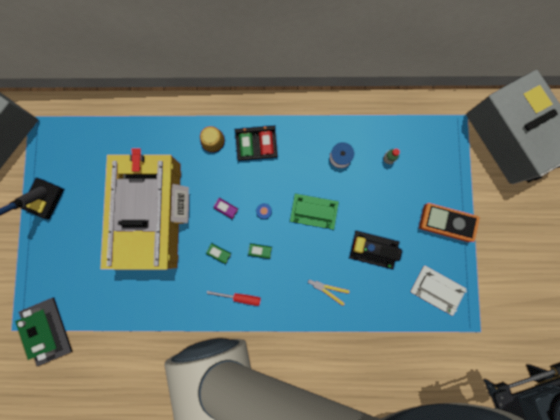

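View pics/side0.png

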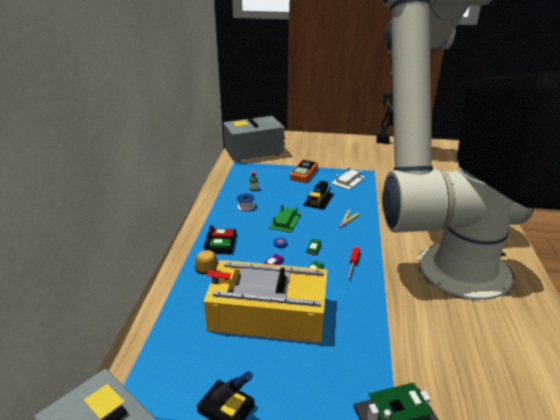

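The top view shows the bin around (140,212) with its red catch at (137,158), so bin +x points up in the image (+x world). Spent packs: purple (225,208), green (218,253) and green (260,251). Good packs sit in the charger at (256,143).

Scanner/dock candidates are black (378,250), green empty (315,211), white (440,290) and a black/yellow item at (40,200). Red look-alikes are the screwdriver (247,299) and the pot at (393,157). By the description I choose (378,250). I'll check it and the bin in an enlarged crop.

```bash
python3 - <<'E'
import cv2,numpy as np
t=cv2.imread("pics/top0.png")
a=cv2.resize(t[140:280,90:290],None,fx=4,fy=4,interpolation=cv2.INTER_CUBIC)[:, :800]
cv2.imwrite("pics/c1.png",a)
b=cv2.resize(t[220:280,335:415],None,fx=5,fy=5,interpolation=cv2.INTER_CUBIC)
c=cv2.resize(t[170:230,10:90],None,fx=5,fy=5,interpolation=cv2.INTER_CUBIC)
cv2.imwrite("pics/c2.png",np.hstack([b,c]))
E
```

```text
(no output)
```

View pics/c1.png

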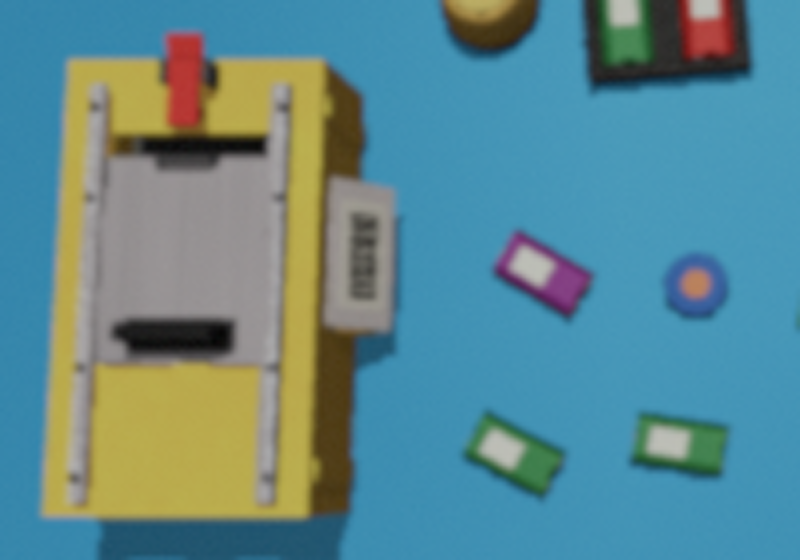

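View pics/c2.png

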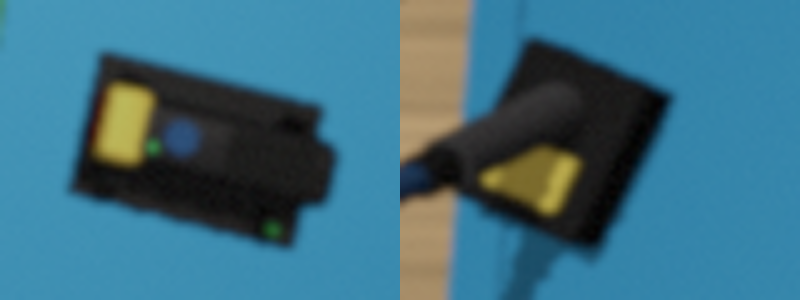

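The left half of the crop confirms the docked scanner: yellow nose pointing +y, blue button on top, four-lugged black dock. The right half is a soldering-iron stand. The bin, packs and label (c1 px (362,255)) are clear. Next I compute positions.

```bash
cat > h.py <<'E'
import cv2,numpy as np
from bench import ctrl
def ray(n,px):
    p=ctrl.camera_params(n); T=np.array(p["pose"]); px=np.atleast_2d(np.asarray(px,float))
    d=np.c_[(px[:,0]-p["cx"])/p["fx"],-(px[:,1]-p["cy"])/p["fy"],-np.ones(len(px))]@T[:3,:3].T
    return T[:3,3],d
def pt(n,px,z):
    o,d=ray(n,px); return o+d*((z-o[2])/d[:,2])[:,None]
def rect(pts):  # world points -> centre, sizes, long-axis angle (deg)
    (c,s,a)=cv2.minAreaRect((np.asarray(pts)[:,:2]*1000).astype(np.float32))
    if s[0]<s[1]: s=(s[1],s[0]); a+=90
    return np.array(c)/1000,np.array(s),(a+90)%180-90
HUE={'red':[(0,8),(172,180)],'green':[(50,80)],'purple':[(140,165)]}
def packs(im,zt=0.019,show=False):
    hsv=cv2.cvtColor(im,cv2.COLOR_BGR2HSV); out=[]
    for c,rs in HUE.items():
        m=sum(cv2.inRange(hsv,(a,100,40),(b,255,255)) for a,b in rs)
        m=cv2.morphologyEx(m,cv2.MORPH_CLOSE,np.ones((5,5)))
        for k in cv2.findContours(m,cv2.RETR_EXTERNAL,cv2.CHAIN_APPROX_NONE)[0]:
            if cv2.contourArea(k)<60: continue
            px=k[:,0].astype(float); ctr,s,a=rect(pt("top",px,zt))
            out.append((c,px.mean(0).round(0),ctr.round(4),s.round(0),round(a,1)))
    return [o for o in out if 52<o[3][0]<78 and 28<o[3][1]<48] if not show else out
E
python3 - <<'E'
from h import *
im=cv2.imread("pics/top0.png")
for o in packs(im,show=True): print(*o)
f=lambda P,s,o:np.array(P,float)/s+o-0.5+0.5/s
dk=pt("top",f([(67,60),(325,60),(310,517),(42,517)],4,(90,140)),.105); print("deck",dk.round(4).tolist())
print([np.linalg.norm(dk[i]-dk[(i+1)%4]).round(4) for i in range(4)],dk.mean(0).round(4))
for nm,p,z in[("label",(362,255),.06),("gripL",(125,335),.1435),("gripR",(233,337),.1435),("grip top edge",(180,322),.1435),("runL",(99,88),.115),("runLb",(77,500),.115),("runR",(282,88),.115),("runRb",(265,500),.115)]:
    print(nm,pt("top",f([p],4,(90,140)),z)[0].round(4))
for nm,p,z in[("button",(182,138),.056),("nose",(123,123),.056),("f1",(102,55),.006),("f2",(72,190),.006),("f3",(292,245),.006)]:
    print(nm,pt("top",f([p],5,(335,220)),z)[0].round(4))
hsv=cv2.cvtColor(im,cv2.COLOR_BGR2HSV)
m=cv2.inRange(hsv,(18,90,140),(35,255,255)); m[:,:90]=0;m[:,190:]=0
k=max(cv2.findContours(cv2.morphologyEx(m,cv2.MORPH_CLOSE,np.ones((25,25))),cv2.RETR_EXTERNAL,cv2.CHAIN_APPROX_NONE)[0],key=cv2.contourArea)
print("deck rect",rect(pt("top",k[:,0],.105)))
E
```

```text
red [246. 299.] [ 0.3381 -0.0072] [72. 22.] 80.9
red [136. 159.] [0.7287 0.3148] [65. 26.] 2.5
red [266. 143.] [ 0.7806 -0.0596] [74. 41.] 5.7
green [ 35. 334.] [0.2425 0.5665] [112.  82.] 23.7
green [260. 251.] [ 0.4699 -0.043 ] [59. 31.] 80.7
green [218. 253.] [0.4625 0.0719] [61. 31.] 63.8
green [314. 211.] [ 0.5808 -0.1956] [124.  80.] 79.6
green [246. 144.] [ 0.7757 -0.0018] [69. 39.] 3.6
purple [225. 208.] [0.5896 0.054 ] [59. 31.] 59.2
deck [[0.7212, 0.3593, 0.105], [0.7209, 0.1879, 0.105], [0.4224, 0.1873, 0.105], [0.4221, 0.359, 0.105]]
[np.float64(0.1714), np.float64(0.2985), np.float64(0.1717), np.float64(0.2991)] [0.5717 0.2734 0.105 ]
label [0.5971 0.1713 0.06  ]
gripL [0.5355 0.2953 0.1435]
gripR [0.5343 0.2278 0.1435]
grip top edge [0.5436 0.2613 0.1435]
runL [0.6997 0.3325 0.115 ]
runLb [0.4332 0.3326 0.115 ]
runR [0.6995 0.2125 0.115 ]
runRb [0.4334 0.2132 0.115 ]
button [ 0.479  -0.3441  0.056 ]
nose [ 0.487  -0.3128  0.056 ]
f1 [ 0.5267 -0.3122  0.006 ]
f2 [ 0.451  -0.2936  0.006 ]
f3 [ 0.4207 -0.4154  0.006 ]
deck rect (array([0.57228461, 0.27163428]), array([295.79879761, 171.29013062]), -0.00957489013671875)
```

Everything agrees with the given sizes (deck 299×171 mm, foot, packs). The bin is at yaw ≈ 0 with its origin at (0.577, 0.273), and the gate is about 38 mm open. I'll open the gate now by pushing on the front face of its grip.

```bash
cat >> h.py <<'E'
BIN=np.array([.577,.273])
def down(a):  # jaw direction at angle a deg in the plane, tool pointing down
    a=np.radians(a); x=np.array([np.cos(a),np.sin(a),0]); y=np.array([0,0,-1.]); return np.c_[x,y,np.cross(x,y)]
def best(p,a):
    q0=np.array(ctrl.current_q()); c=[]
    for b in(a,a+180):
        q=ctrl.ik(p,down(b))
        if q is not None: c.append((np.abs(np.array(q)-q0).max(),b))
    return down(min(c)[1])
def snap(nm,n="top"):
    im=ctrl.read_camera(n); cv2.imwrite(f"pics/{nm}.png",im); return im
E
python3 - <<'E'
from h import *
ctrl.command_gripper(0)
p=[.582,.273,.2]; R=best(p,90); ctrl.goto(p,R)
ctrl.move_l([.582,.273,.124],contact_N=15)
print(ctrl.current_tool_pos(),ctrl.current_t())
c=ctrl.move_l([.462,.273,.124],vel=.06,contact_N=22); print("end",c,ctrl.current_tool_pos(),ctrl.current_contact_force(),ctrl.current_t())
x=ctrl.current_tool_pos()[0]
ctrl.move_l([x+.01,.273,.124]); ctrl.move_l([x+.01,.273,.22])
snap("t1"); im=snap("s1","side")
for o in packs(cv2.imread("pics/t1.png")): print(*o)
cv2.imwrite("pics/t1c.png",np.hstack([cv2.resize(cv2.imread("pics/t1.png")[130:290,80:280],(400,320)),cv2.resize(im[240:360,180:340],(400,320))]))
print(ctrl.current_t())
E
```

```text
[0.58245666 0.27305851 0.12466478] 5.45
end True [0.47712442 0.27342836 0.12444142] [ 5.10452117 -0.22565038  2.52012205] 7.025
red [266. 142.] [ 0.7808 -0.0596] [74. 41.] 5.4
green [259. 251.] [ 0.4699 -0.043 ] [59. 31.] 80.7
green [218. 253.] [0.4625 0.0719] [61. 31.] 63.8
green [246. 144.] [ 0.7757 -0.001 ] [69. 41.] 3.4
purple [224. 207.] [0.5896 0.054 ] [59. 31.] 59.2
8.1667
```

View pics/t1c.png

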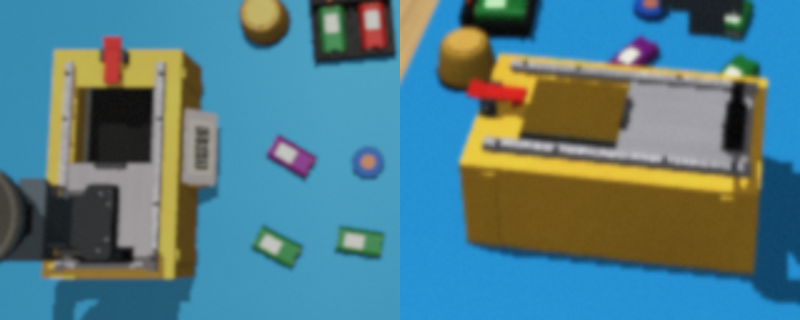

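The gate is fully open and the throat is clear. Next come the packs, relocating each one before its pick.

```bash
cat > pick.py <<'E'
from h import *
import sys
def lost(): return ctrl.current_grip_width()<.3
nbin=0
for i in range(6):
    im=snap(f"loop_{int(ctrl.current_t()*10)}"); P=[o for o in packs(im) if o[2][0]<.7 and o[2][1]<.17]
    print(round(ctrl.current_t(),1),[(o[0],o[2].tolist(),float(o[4])) for o in P])
    if not P: break
    o=min(P,key=lambda o:o[2][0]); x,y=o[2]; a=o[4]+90
    ctrl.command_gripper(.75)
    R=best([x,y,.12],a); ctrl.goto([x,y,.12],R)
    if ctrl.move_l([x,y,.006],vel=.12,contact_N=12): print("contact",ctrl.current_tool_pos())
    ctrl.command_gripper(0); print("grip",round(ctrl.current_grip_width(),3))
    ctrl.move_l([x,y,.2],vel=.2)
    if lost(): print("lost at lift"); ctrl.command_gripper(.75); ctrl.goto([.577,.273,.22],best([.577,.273,.22],90)); continue
    d=[.622,.273,.22]; ctrl.goto(d,best(d,90))
    if lost(): print("lost at carry",ctrl.current_tool_pos()); continue
    if ctrl.move_l([.622,.273,.095],vel=.15,contact_N=12): print("bin contact",ctrl.current_tool_pos())
    print("pre-release",round(ctrl.current_grip_width(),3))
    ctrl.command_gripper(.62); ctrl.move_l([.622,.273,.2],vel=.25); nbin+=1
print(nbin,ctrl.current_t())
E
python3 pick.py
```

```text
8.2 [('green', [0.4699, -0.043], 80.7), ('green', [0.4625, 0.0719], 63.8), ('purple', [0.5896, 0.054], 59.2)]
grip 0.405
pre-release 0.401
16.9 [('green', [0.4699, -0.043], 80.7), ('purple', [0.5896, 0.054], 59.2)]
grip 0.405
pre-release 0.404
24.9 [('purple', [0.5896, 0.054], 59.2)]
grip 0.402
pre-release 0.406
32.8 []
3 32.825
```

```bash
python3 - <<'E'
from h import *
ctrl.command_gripper(0)
p=[.412,.273,.2]; ctrl.goto(p,best(p,90))
t=snap("t2")
cv2.imwrite("pics/t2c.png",cv2.resize(t[100:340,20:320],(800,640))[:600])
print(ctrl.current_t(),[(o[0],o[2].tolist()) for o in packs(t,show=True)])
E
```

```text
34.6583 [('red', [0.3384, -0.0072]), ('red', [0.7287, 0.3148]), ('red', [0.7806, -0.0596]), ('green', [0.2368, 0.5662]), ('green', [0.5808, -0.1956]), ('green', [0.7756, -0.0023]), ('purple', [0.6326, 0.2841])]
```

View pics/t2c.png

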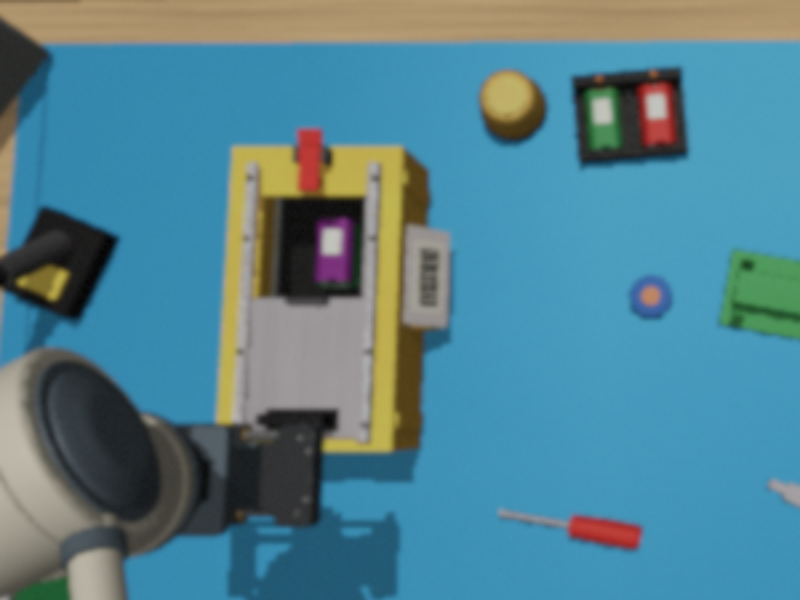

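The mat is clear of packs. The purple pack lies in the bin on top of green, well below the deck. Now I'll shut the gate.

```bash
python3 - <<'E'
from h import *
ctrl.move_l([.412,.273,.124],contact_N=15)
c=ctrl.move_l([.54,.273,.124],vel=.06,contact_N=30); print(c,ctrl.current_tool_pos(),ctrl.current_contact_force())
c=ctrl.move_l([.572,.273,.124],vel=.03,contact_N=32); print(c,ctrl.current_tool_pos(),ctrl.current_contact_force())
ctrl.sleep(.3); print(ctrl.current_contact_force())
x=ctrl.current_tool_pos()[0]
ctrl.move_l([x-.015,.273,.124]); ctrl.move_l([x-.015,.273,.25])
p=[.42,.0,.3]; ctrl.goto(p,best(p,90))
t=snap("t3"); s=snap("s3","side")
cv2.imwrite("pics/t3c.png",np.hstack([cv2.resize(t[140:280,90:205],(460,560),interpolation=2),cv2.resize(s[255:345,195:335],(340,219),interpolation=2)[0:219].repeat(1,0)if 0 else cv2.copyMakeBorder(cv2.resize(s[255:320,195:280],(340,260),interpolation=2),0,300,0,0,0)]))
print(ctrl.current_t())
E
```

```text
False [0.53965381 0.27271137 0.12381084] [-5.81862597 -1.34420282  4.05348363]
True [0.55487229 0.27242624 0.12309659] [-1.1862539  -0.57980018  0.36334582]
[ 1.26333038 -0.09371513  0.10750857]
41.0667
```

View pics/t3c.png

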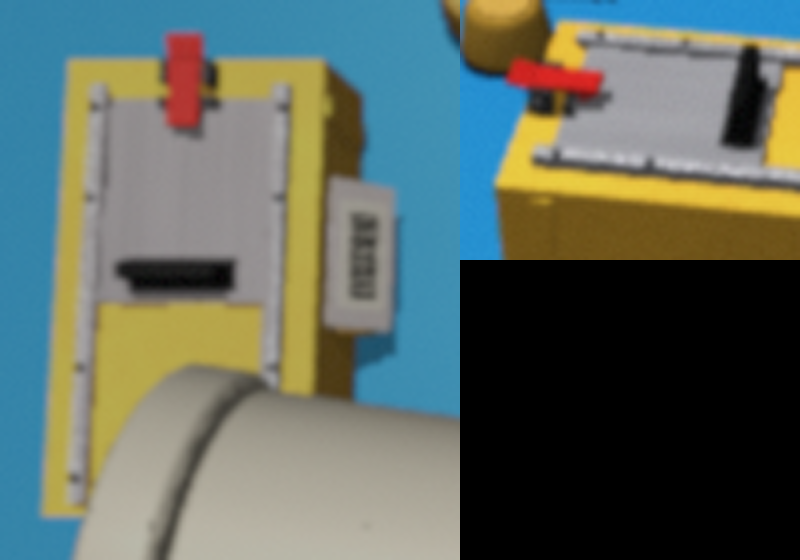

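The gate looks shut and the catch seems down. A gentle pull test on the grip will tell whether it's locked.

```bash
python3 - <<'E'
from h import *
p=[.614,.273,.2]; ctrl.goto(p,best(p,90)); ctrl.move_l([.614,.273,.126],contact_N=12)
c=ctrl.move_l([.575,.273,.126],vel=.02,contact_N=14); print(c,ctrl.current_tool_pos(),ctrl.current_contact_force())
x=ctrl.current_tool_pos()[0]
ctrl.move_l([x+.012,.273,.126]);ctrl.move_l([x+.012,.273,.3],vel=.25)
print(ctrl.current_t())
# scanner geometry
im=cv2.imread("pics/t3.png"); hsv=cv2.cvtColor(im,cv2.COLOR_BGR2HSV)
def blob(lo,hi):
    m=cv2.inRange(hsv,lo,hi); m[:220]=0;m[280:]=0;m[:,:340]=0;m[:,412:]=0
    k=max(cv2.findContours(m,cv2.RETR_EXTERNAL,cv2.CHAIN_APPROX_NONE)[0],key=cv2.contourArea); return k[:,0].astype(float)
y=blob((18,90,100),(35,255,255)); print("nose",rect(pt("top",y,.056)))
m=hsv[:,:,2]<75; m=(m*255).astype(np.uint8); m[:225]=0;m[275:]=0;m[:,:345]=0;m[:,408:]=0
k=max(cv2.findContours(m,cv2.RETR_EXTERNAL,cv2.CHAIN_APPROX_NONE)[0],key=cv2.contourArea)[:,0].astype(float)
print("black at .006",rect(pt("top",k,.006)),len(k))
E
```

```text
True [0.59886909 0.27306506 0.12612029] [ 3.40804655 -0.49586962  2.24163202]
45.1167
nose (array([ 0.48699213, -0.31315451]), array([41.06870651, 25.64867592]), -13.967628479003906)
black at .006 (array([ 0.47210352, -0.36972925]), array([137.70741272,  78.48592377]), 76.0433349609375) 140
```

Locked: the push stopped dead at the grip's shut position (x = 0.577) under 14 N. Nose, button and foot all put the dock/scanner origin at (0.474, -0.364), yaw 76°. I'll take the scanner and hold it level at the label.

```bash
python3 - <<'E'
from h import *
D=np.array([.474,-.364]); 
ctrl.command_gripper(.75)
p=[.5,-.1,.3]; ctrl.goto(p,best(p,166))
p=[*D,.15]; R=best(p,166); ctrl.goto(p,R)
print("contact",ctrl.move_l([*D,.023],vel=.08,contact_N=10),ctrl.current_tool_pos())
ctrl.command_gripper(0); print("grip",ctrl.current_grip_width(),ctrl.current_contact_force())
ctrl.move_l([*D,.16],vel=.12); print("lifted",ctrl.current_grip_width())
a=np.degrees(np.arctan2(R[1,0],R[0,0])); R2=down(a+14)
print(a)
W=[.597,.171-.085-.065]
ctrl.move_l([*W,.16],vel=.15,ori=R2)
print("carried",ctrl.current_grip_width())
t=snap("t4"); s=snap("s4","side")
cv2.imwrite("pics/t4c.png",np.hstack([cv2.resize(t[150:270,150:290],(400,343),interpolation=2),cv2.resize(s[200:320,200:340],(400,343),interpolation=2)]))
print(ctrl.current_t())
E
```

```text
contact False [ 0.47421047 -0.3641789   0.02342369]
grip 0.4373505631492361 [ 0.31158438 -0.48364381  1.9206887 ]
lifted 0.4403303258618422
-14.000000000000009
carried 0.4338587174048
55.3667
```

View pics/t4c.png

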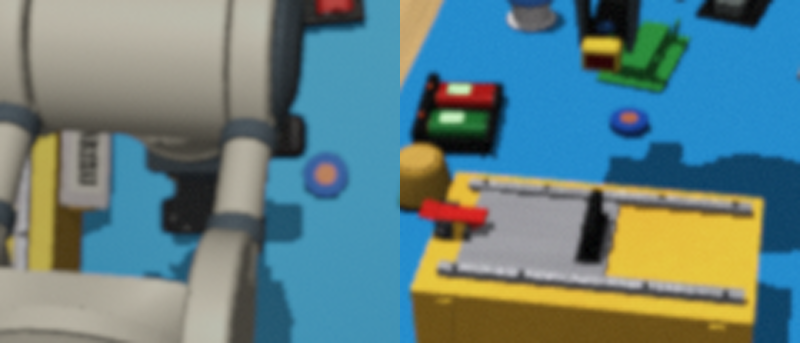

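The side view shows the scanner held level, red window facing the bin at about full-frame (270,221). I'll compare that with the expected projection, then lower and read.

```bash
python3 - <<'E'
from h import *
def proj(n,P):
    p=ctrl.camera_params(n);T=np.linalg.inv(np.array(p["pose"]));c=T[:3,:3]@P+T[:3,3]
    return (p["cx"]+p["fx"]*c[0]/-c[2],p["cy"]-p["fy"]*c[1]/-c[2])
print("expect",proj("side",np.array([.597,.086,.179])))
W=[.597,.021]
print(ctrl.move_l([*W,.041],vel=.1,contact_N=12),ctrl.current_tool_pos())
ctrl.sleep(2.5); print("grip",ctrl.current_grip_width())
s=snap("s5","side"); t=snap("t5")
print("expect low",proj("side",np.array([.597,.086,.060])),proj("top",np.array([.597,.086,.060])))
cv2.imwrite("pics/t5c.png",np.hstack([cv2.resize(t[150:270,150:290],(400,343),interpolation=2),cv2.resize(s[200:320,200:340],(400,343),interpolation=2)]))
print(ctrl.current_t(),ctrl.current_eef_rot())
E
```

```text
expect (np.float64(269.1512983898912), np.float64(221.12379455234975))
False [0.59742938 0.02098959 0.04157414]
grip 0.4328390497180771
expect low (np.float64(269.44278558190075), np.float64(254.24007550025317)) (np.float64(211.41169510347652), np.float64(203.38452117589793))
59.3083 [[ 1.00000000e+00 -2.15188008e-05  3.04662438e-06]
 [-3.04618009e-06  2.06468647e-05  1.00000000e+00]
 [-2.15188637e-05 -1.00000000e+00  2.06467991e-05]]
```

View pics/t5c.png

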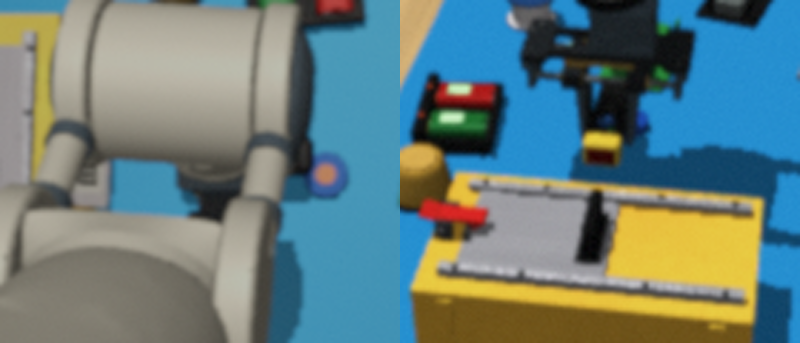

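The window is where expected (270.7,254.2 against 269.4,254.2), and the hold lasted 2.5 s. Now I'll take it back to the dock.

```bash
python3 - <<'E'
from h import *
D=[.4742,-.3642]; R=down(-14)
ctrl.sleep(.5)
ctrl.move_l([.597,.021,.16],vel=.1)
ctrl.move_l([*D,.16],vel=.15,ori=R)
g=ctrl.current_grip_width(); print("grip",g)
s=snap("s6","side"); print(ctrl.current_tool_pos())
cv2.imwrite("pics/s6c.png",cv2.resize(s[110:230,260:400],(700,600),interpolation=2))
E
```

```text
grip 0.44014033859937335
[ 0.47433264 -0.36388237  0.16001233]
```

View pics/s6c.png

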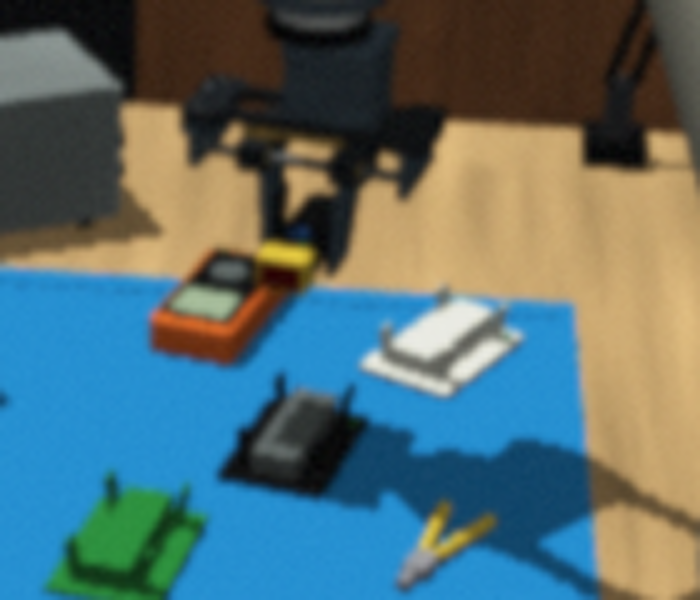

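The scanner is still level and upright in the grip, nose toward the bin, above the empty black dock. I'll lower and release it.

```bash
python3 - <<'E'
from h import *
D=[.4742,-.3642]
ctrl.move_l([*D,.05],vel=.12)
print(ctrl.move_l([*D,.0232],vel=.04,contact_N=10),ctrl.current_tool_pos(),ctrl.current_contact_force())
ctrl.command_gripper(.72); ctrl.move_l([*D,.16],vel=.15)
p=[.25,-.55,.3]; ctrl.goto(p,best(p,166))
s=snap("s7","side"); t=snap("t7")
cv2.imwrite("pics/f7.png",np.hstack([cv2.resize(t[215:285,335:415],(400,350),interpolation=2),cv2.resize(s[165:235,280:360],(400,350),interpolation=2)]))
a=cv2.imread("pics/t3.png"); print("diff dock",np.abs(a[225:275,345:408].astype(int)-t[225:275,345:408]).mean())
print([(o[0],o[2].tolist()) for o in packs(t)],ctrl.current_t(),ctrl.current_contact_force())
E
```

```text
True [ 0.47384469 -0.36389037  0.02293455] [ 0.40030731 -0.1754674   5.93232745]
diff dock 1.9332275132275132
[('red', [0.7807, -0.0598]), ('green', [0.7757, -0.0009])] 68.7417 [-0.48970646 -0.74453155 -0.60954044]
```

View pics/f7.png

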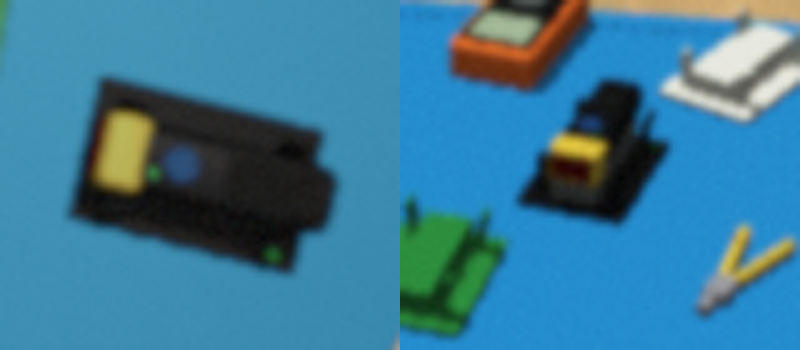

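View pics/t7.png

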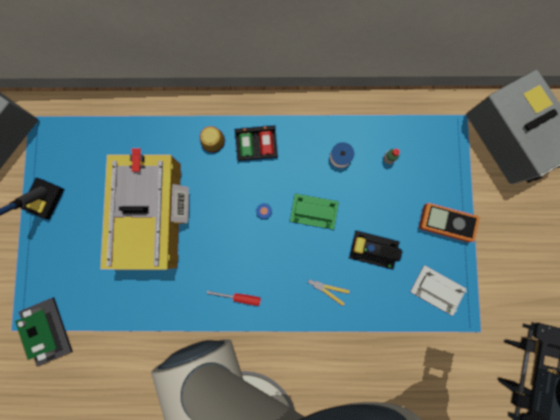

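The scanner is back flat in its dock at (378,250), as it was at the start. The gate is shut, the good packs are untouched and the mat is clear. Handing in.

```bash
python3 -c "
from bench import ctrl
ctrl.sleep(.5); ctrl.sign_off(); print(ctrl.current_t())"
```

```text
the job is handed in; nothing more can be done
the job is handed in; nothing more can be done
```

The job is done and handed in, at about 69 s on the robot's clock. I opened the gate, put all three spent packs present (two green, one purple) into the bin, then pushed the gate shut. After that I held the scanner level, 85 mm from the label, for about 3 s, and laid it back in its dock.

**Last checks:**
- **Gate:** a pull test of about 14 N on the grip found it locked at the shut position. I inferred the click from this and from pictures showing the catch down; there was no direct catch reading.
- **Scan aim:** the scanner window was within about 2 px of where it should be. The interface gives no read-out of a successful scan, so the read itself is unconfirmed.
- **Dock:** the scanner lies upright and looks as it did at the start. The mat is clear of packs and both good packs are still in the charger.

The one small disagreement was gate travel: I measured about 122 mm between the stops against the nominal 125 mm, which is within my measuring error. No other check failed.

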